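# Unstack the makeup onto the vanity tray, tall things last

## Robot

A 6-joint arm with a two-finger parallel gripper is mounted at the origin on the work surface. World frame = base frame: x ahead of the robot, y to its left, z up, the work surface at z = 0. Lengths are in m, angles in rad, forces in N, time in s.
With the tool pointing down it reaches from about 0.35 to 0.8 m from the base axis. Payload 7.3 kg.
Tool frame: the origin (TCP) lies at the very end of the fingers, on their centre line; the grasp point (between the pads) lies 19 mm behind it; z points along the fingers, y is the line along which they close (so a half turn about z gives the same grasp; the last joint's range is limited). The gripper opens to 85 mm and grips with 20 to 120 N. Pads are 22 mm wide; open, the fingers measure 114 mm over their backs; the gripper's body (76 mm by 85 mm) begins 54 mm behind the grasp point. The pads swing forward as they close: fully open they stand 13 mm farther back than shut.
Start: joints at [-1.372, 0.342, 1.524, -0, 1.275, -0.146], TCP at [0.177, -0.494, 0.231] pointing down, gripper open.
Joint ranges: [-2.53, 2.53], [-0.77, 2.02], [0.04, 2.7], [-1, 4.14], [0.28, 2.66], [-3.11, 3.11]. Speed limits (rad/s): [2.57, 2.57, 3.14, 3.14, 3.14, 3.14].

## Interface

Orientations are given as a unit quaternion [x, y, z, w].
In Python, from rig import state, capture, camera_params, hand_in gives the robot as it stands.
- The arm moves only by the shell command python3 -m inch 'ROWS' [FORCE]. ROWS is a JSON object of lists of equal length, an entry for each row: "linear": the shift along the tool's x, y, z scaled (see below), a list of three; "rot": the turn, a rotation vector about the tool's x, y, z scaled (see below), a list of three; "hand": the opening, from 0 (shut) to 1 (fully open). A call has 1 to 8 rows; each row is the pose to reach, as a shift and turn from the pose commanded when the call began, along the tool's axes at that moment, turning the shorter way round; what a row does not reach only later rows make up. The controller multiplies each number of a shift by 100 mm and each number of a turn by 180 degrees. A row lasts 1/8 s, in which the tool goes at most 62.5 mm and 10.7 degrees, less where a joint would pass 70% of its speed; a pose out of reach is approached as far as the arm can. A call with a number of a shift or a turn outside -1 to 1 is refused whole. A call with a gripper value outside its range is refused whole. The fingers move at their own pace and stop on an object; FORCE is the grip in N (left out, the last holds). Time passes only in rows, so rows that repeat a pose let the fingers close. It gives the time, the measured TCP pose, the force, the opening and the grip force at its end, in the units of the state.
- state(): the state, without advancing time (a new reading comes with each control period).
- capture(name): name is "scene" or "top" or "wrist"; returns (picture, depth): 480x640x3 uint8, blue, green, red; 480x640 float32, m along the optical axis (not along the pixel's ray), 0 where there is no reading.
- camera_params(name): a dict with "fx", "fy", "cx", "cy" (pixels), "origin" and "orientation" of the camera in the world. Camera axes: x right, y up, looking along -z (the intrinsics and any distortion apply to the point x, -y, -z); pixel columns grow to the right and rows downward; lengths in m; the calibration is good to about 2 mm. A picture is of the moment at which its call begins: read the wrist's pose just before it. camera_params takes no time and is no camera call; for the wrist camera it gives the pose at the moment of the call.
- hand_in(): hands the job in; it is judged then, once.
The state is a dict: "time": time; "joint_positions": joint angles; "dq": joint speeds; "joint_efforts": joint torques, N m; "eef_pos": TCP position; "tcp_rot": TCP orientation; "wrist_force": force on the tool from outside, world axes, zero at the start; "torque": the same for the moment, N m; "opening": finger opening in m; "grip_force": force on a finger pad.
Only numpy, scipy, OpenCV 4.12 (cv2) and the standard library are available. Lean on these libraries where they do the work, as an engineer would, in place of code of your own. Each camera call takes 0.05 s, during which the arm holds its last target. There are 200 camera calls.

## Task

Take the little stack on the dresser apart and load the mirrored tray, low things first and tall ones last: the round compact into the middle of the round white saucer, then the square palette flat inside the square wooden frame, then the lipstick standing in the middle of the small brass holder, and last the brush cup standing in the middle of the cork coaster. Never lay or knock any of them over, and do not shift the jewelry dish or the mini fan. At the end all four are let go and at rest, each still in its place.

Things in the scene. Friction and masses are not known exactly. Their poses are not given: they have to be found in the camera images.
- compact: Round powder compact, rose-gold metal disc, 42 mm diameter, 20 mm high, loose, about 50 g. At the start it lies on top of the palette. Origin: centre of its underside; z up.
- palette: Square black eyeshadow palette case, 54 x 54 mm, 18 mm high, loose, about 70 g. At the start it lies across the open mouth of the brush cup (its four corners on the rim), any yaw. Origin: centre of its underside; x and y along its sides, z up.
- cup: White hard-silicone brush cup, straight round and open at the top, 66 mm outside diameter, 88 mm high, wall 4 mm, empty, loose, about 140 g. It stands upright on the dresser as the foot of the stack. Origin: centre of its underside; z up.
- lipstick: Closed lipstick tube, black with a thin brass band, 20 mm diameter, 74 mm high, loose, about 35 g, standing upright on the dresser. Origin: centre of its underside; z up.
- saucer: Place of the compact: shallow round white ceramic saucer, 66 mm outside, 60 mm inside diameter, 8 mm high, its inner floor 4 mm above its underside (so a rim 4 mm above the floor). It stands fixed on the mirrored tray, a flat 250 x 250 mm plate with its top at z = 6 mm and a 10 mm high brass edge; the four places sit in a 2 x 2 pattern about 116 mm apart on it, and which is where changes. Origin: centre of its underside; z up.
- frame: Place of the palette: shallow square tray of light wood, 78 mm outside, 72 mm inside, 8 mm high, inner floor 4 mm above its underside (rim 4 mm above the floor). Fixed on the mirrored tray like the saucer. Origin: centre of its underside; x and y along its sides, z up.
- ring: Place of the lipstick: small round brass holder, a cup 46 mm outside, 40 mm inside diameter, 14 mm high, inner floor 4 mm above its underside. Fixed on the mirrored tray. Origin: centre of its underside; z up.
- coaster: Place of the brush cup: flat round cork coaster without a rim, 90 mm diameter, 6 mm thick. Fixed on the mirrored tray. Origin: centre of its underside; z up (its top is at 6 mm).
- dish: Bystander: round blue ceramic jewelry dish, 100 mm diameter at the rim, 22 mm high, loose; leave it alone. Origin: centre of its underside; z up.
- fan: Bystander: white plastic mini fan, round foot 72 mm diameter, upright round head 84 mm across and 26 mm thick, 154 mm high overall, loose; leave it alone. Origin: centre of its underside; its face looks along its -x.

How it is judged:
By the outcome, as a careful person would: the job done as asked, in the order asked, and still so for the second after the job is handed in, with the robot touching nothing.
It also fails if it takes over 112 s, if anything falls off the work surface, if the arm or the gripper's body presses on something with over 40 N, if the wrist force passes 120 N, or if a joint passes its speed limit or range.

## Working session

There is one attempt and no reset: what is moved stays moved. The work goes in short steps, Python scripts to look and compute and a shell command to move; the robot and the scene stay as the last step left them, time stands still between calls to the robot, and variables do not carry over. Pictures are saved under pics/ and viewed, at most 15 in all, crops included, and the job is handed in when it is done.

```bash
ls; mkdir -p pics; python3 - <<'E'
from rig import *
import cv2,numpy as np
print(state())
for n in("scene","top"):
    p,d=capture(n);cv2.imwrite(f"pics/{n}0.png",p);np.save(f"pics/{n}0.npy",d);print(n,camera_params(n),(d>0).mean())
E
```

```text
pics
{'time': 0.0, 'joint_positions': array([-1.37201977e+00,  3.42727575e-01,  1.52502284e+00, -3.17165830e-06,
        1.27540229e+00, -1.46007495e-01]), 'dq': array([ 0.00210134, -0.00028393, -0.00037551, -0.00067442,  0.00044109,
       -0.00072306]), 'joint_efforts': array([-6.99435550e-04, -4.33690310e+01, -2.46018255e+01, -1.33612216e-04,
        7.78872112e-03, -5.61759023e-06]), 'eef_pos': array([ 0.17738216, -0.49369628,  0.23062141]), 'tcp_rot': array([ 9.85176880e-01,  1.71539809e-01, -2.20945572e-05, -7.79717230e-04]), 'wrist_force': array([ 0.07466691,  0.83832276, -0.23499214]), 'torque': array([0.04367237, 0.05352755, 0.0496173 ]), 'grip_force': 0.0, 'opening': 0.08504881739954345}
scene {'fx': 444.8615907958626, 'fy': 444.8615907958626, 'cx': 320.46794923786166, 'cy': 245.04745152336926, 'origin': array([ 1.07842172, -0.27862329,  0.53159578]), 'orientation': array([0.41162077, 0.24048756, 0.44017744, 0.76090598])} 0.9960416666666667
top {'fx': 481.3772855817486, 'fy': 481.3772855817486, 'cx': 324.1047493588026, 'cy': 243.8510614089659, 'origin': array([0.34995882, 0.02978531, 0.98929778]), 'orientation': array([ 0.0758242 , -0.07037409, -0.68114212,  0.7248059 ])} 0.9959830729166667
```

View pics/scene0.png

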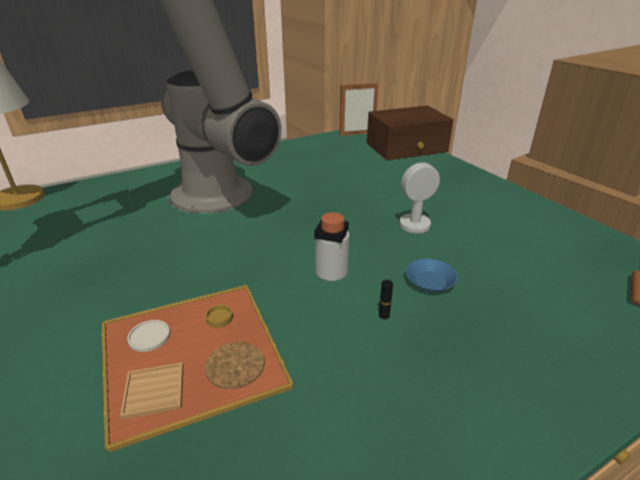

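View pics/top0.png

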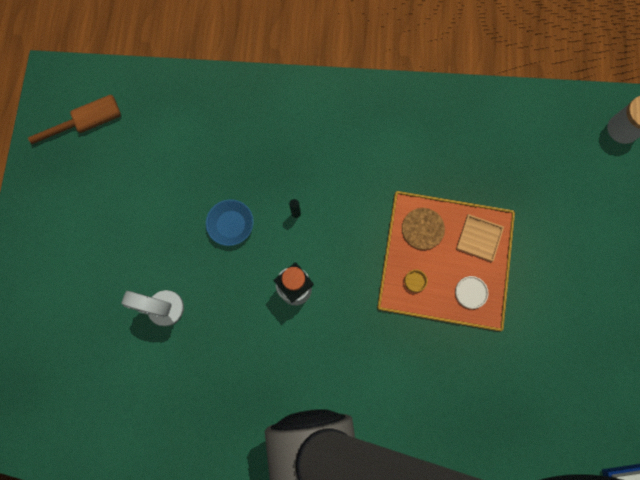

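The scene view shows the stack at (332,245), the lipstick at (386,300), the tray at lower left, the dish at (431,277) and the fan at (418,195). In the top view the compact is at (293,279) on the palette diamond and the lipstick at (295,208). The places are: coaster (423,229), frame (480,239), saucer (472,293) and ring (415,282). Dish (229,223), fan (160,305).

```bash
cat > h.py <<'E'
from rig import *
import cv2,numpy as np
from scipy.spatial.transform import Rotation as R
def rays(P,uv):
    uv=np.atleast_2d(np.float64(uv))
    d=np.c_[(uv[:,0]-P['cx'])/P['fx'],-(uv[:,1]-P['cy'])/P['fy'],-np.ones(len(uv))]
    return R.from_quat(P['orientation']).apply(d)
def plane(P,uv,z):
    d=rays(P,uv);o=P['origin'];return (o+d*((z-o[2])/d[:,2])[:,None])[:,:2]
def cloud(P,D):
    v,u=np.mgrid[:480,:640]
    w=rays(P,np.c_[u.ravel(),v.ravel()])*D.reshape(-1,1)+P['origin']
    w=w.reshape(480,640,3);w[D==0]=np.nan;return w
def blob(mask,seed,r=60):
    """largest contour of mask near seed pixel"""
    m=np.zeros(mask.shape,np.uint8);cv2.circle(m,seed,r,255,-1);m&=mask.astype(np.uint8)*255
    c,_=cv2.findContours(m,cv2.RETR_EXTERNAL,cv2.CHAIN_APPROX_NONE)
    return max(c,key=cv2.contourArea)[:,0]
def circ(xy):
    (c,r)=cv2.minEnclosingCircle(np.float32(xy*1000));
    A=np.c_[2*xy,np.ones(len(xy))];s=np.linalg.lstsq(A,(xy**2).sum(1),rcond=None)[0]
    return np.r_[s[:2],np.sqrt(s[2]+s[0]**2+s[1]**2)].round(4),np.round(c,1),round(r,1)
def rect(xy):
    c,s,a=cv2.minAreaRect(np.float32(xy*1000));return np.round(c,1),np.round(s,1),round(a,1)
def go(p,yaw=None,now=None):
    """shift/turn (inch units) from the present pose to p, tool down, tool y at yaw deg (mod 180)"""
    s=state();r=R.from_quat(s['tcp_rot'])
    y=r.apply([0,1,0]);cur=np.degrees(np.arctan2(y[1],y[0]))
    if yaw is None:yaw=cur
    dy=(yaw-cur+90)%180-90
    ty=np.radians(cur+dy);Y=np.array([np.cos(ty),np.sin(ty),0]);Z=np.array([0,0,-1.])
    T=R.from_matrix(np.c_[np.cross(Y,Z),Y,Z])
    lin=r.inv().apply(np.array(p)-s['eef_pos'])/.1;rot=(r.inv()*T).as_rotvec()/np.pi
    print('go',p,'lin',lin.round(3),'rot',rot.round(4),'cur yaw',cur.round(1),'j6',s['joint_positions'][5].round(2),'t',s['time'])
E
python3 - <<'E'
from h import *
for n in("top","scene"):
    P=camera_params(n);p=cv2.imread(f"pics/{n}0.png");D=np.load(f"pics/{n}0.npy");W=cloud(P,D)
    hsv=cv2.cvtColor(p,cv2.COLOR_BGR2HSV);H,S,V=[hsv[...,i].astype(int) for i in range(3)]
    z=W[...,2]
    print(n)
    sd=dict(top=dict(compact=(293,279),pal=(293,283),lip=(295,203),coaster=(423,229),frame=(480,239),saucer=(472,293),ring=(415,282)),
      scene=dict(compact=(332,222),pal=(332,230),lip=(386,285),coaster=(235,365),frame=(153,389),saucer=(148,335),ring=(219,316)))[n]
    for k,s in sd.items(): print(k,hsv[s[1],s[0]],W[s[1],s[0]].round(4))
    print('table z',np.nanmedian(z[H.__ge__(70)&(H<90)&(S>100)]), hsv[240,450] if n=="top" else hsv[330,190])
    if n=="top":
        b=blob((z>.118),sd['compact'],16);print('compact',circ(plane(P,b,.126)))
        b=blob((z>.095)&(z<.4),sd['pal'],30);print('pal',rect(plane(P,b,.106)))
        m=(z>.115);print(np.nanmedian(W[(z>.118)&(z<.14)],axis=0))
        b=blob((z>.06)&(z<.1),sd['lip'],15);print('lip',circ(plane(P,b,.074)))
        for k,zz,m in(('coaster',.012,(H<25)&(V<170)&(S<190)),('frame',.014,(S<150)&(V>120)),('saucer',.014,(S<60)&(V>120)),('ring',.02,(H>17)&(S>150))):
            r=42 if k in('coaster','frame') else 24
            b=blob(m,sd[k],r);q=plane(P,b,zz);print(k,(rect if k=='frame' else circ)(q))
E
```

```text
top
compact [  9 176 170] [0.4632 0.0944 0.1236]
pal [  9 175 169] [0.4559 0.0938 0.1241]
lip [80 51 30] [0.6212 0.1056 0.0729]
coaster [ 17 152 151] [ 0.5996 -0.1604  0.0112]
frame [ 17 133 193] [ 0.586  -0.2798  0.0091]
saucer [ 26  29 203] [ 0.472  -0.2627  0.0105]
ring [ 20 190 168] [ 0.4871 -0.1462  0.0118]
table z -0.0006743046076727044 [ 10 178 181]
compact (array([0.4653, 0.0938, 0.02  ]), array([465.4,  93.7]), 20.8)
pal (array([461. ,  94.2]), array([54.8, 53.7]), 43.4)
[0.45674057 0.10234601 0.12589612]
lip (array([0.6191, 0.1069, 0.0097]), array([619. , 107.5]), 10.8)
coaster (array([ 0.5997, -0.1593,  0.0461]), array([ 599.6, -159.1]), 47.9)
frame (array([ 588.8, -278.1]), array([78.6, 79.7]), 72.6)
saucer (array([ 0.4734, -0.2601,  0.0312]), array([ 473.4, -260.3]), 32.3)
ring (array([ 0.4888, -0.1453,  0.021 ]), array([ 489.5, -145.2]), 22.3)
scene
compact [ 10 151 165] [0.4788 0.0872 0.1246]
pal [ 10 152 141] [0.4838 0.0843 0.1111]
lip [120   9  30] [0.6262 0.1036 0.0731]
coaster [ 16 123 137] [ 0.608  -0.161   0.0111]
frame [ 15 115 177] [ 0.5911 -0.279   0.0106]
saucer [ 22  34 193] [ 0.4729 -0.2618  0.0082]
ring [ 21 157 149] [ 0.4871 -0.1451  0.0082]
table z -0.0006680689229737746 [ 10 154 167]
```

```bash
python3 - <<'E'
from h import *
go([.465,.094,.20],43.4);go([.465,.094,.20],-46.6);go([.465,.094,.20])
P=camera_params("wrist");s=state();r=R.from_quat(s['tcp_rot'])
print('cam in tool',r.inv().apply(P['origin']-s['eef_pos']),(r.inv()*R.from_quat(P['orientation'])).as_rotvec(),P['fx'])
# cup axis, from both views: lower wall silhouette mid-columns
P=camera_params("scene");p=cv2.imread("pics/scene0.png");W=cloud(P,np.load("pics/scene0.npy"))
m=(abs(W[...,0]-.46)<.08)&(abs(W[...,1]-.09)<.08)
q=W[m&(W[...,2]>.02)&(W[...,2]<.07)];print(len(q),circ(q[:,:2]))
P=camera_params("top");W=cloud(P,np.load("pics/top0.npy"))
m=(abs(W[...,0]-.23)<.5)&(W[...,1]>.16)&(W[...,2]>.015)&(W[...,0]>.2)&(W[...,1]<.5)
n,l,st,c=cv2.connectedComponentsWithStats(m.astype(np.uint8))
for i in range(1,n):
    if st[i,4]>50: print(st[i],W[l==i].mean(0).round(3))
E
```

```text
go [0.465, 0.094, 0.2] lin [ 4.693 -4.559  0.314] rot [-4.000e-04  2.000e-04  3.687e-01] cur yaw -70.2 j6 -0.15 t 0.1
go [0.465, 0.094, 0.2] lin [ 4.693 -4.559  0.314] rot [-4.000e-04 -1.000e-04 -1.313e-01] cur yaw -70.2 j6 -0.15 t 0.1
go [0.465, 0.094, 0.2] lin [ 4.693 -4.559  0.314] rot [-0.0004 -0.0001 -0.    ] cur yaw -70.2 j6 -0.15 t 0.1
cam in tool [ 0.08347425 -0.00044521 -0.14267623] [2.04278239 2.04159797 0.34026541] 370.29324382236877
722 (array([0.4617, 0.0971, 0.0321]), array([464.6,  95.6]), 32.5)
[206 199  48  46 567] [0.591 0.245 0.019]
[122 290  53  28 809] [0.401 0.347 0.138]
```

```bash
for i in 1; do :; done
python3 -m inch '{"linear":[[0.94,-0.91,0],[0.94,-0.91,0],[0.94,-0.91,0]],"rot":[[0,0,0],[0,0,0],[0,0,0]],"hand":[1,1,1]}' 30
python3 -m inch '{"linear":[[0.94,-0.91,0],[0.94,-0.91,0],[0.94,-0.91,0]],"rot":[[0,0,0],[0,0,0],[0,0,0]],"hand":[1,1,1]}'
python3 -m inch '{"linear":[[0.94,-0.91,0],[0.94,-0.91,0],[0.94,-0.91,0]],"rot":[[0,0,0],[0,0,0],[0,0,0]],"hand":[1,1,1]}'
python3 -m inch '{"linear":[[0.94,-0.91,0],[0.94,-0.91,0],[0.94,-0.91,0]],"rot":[[0,0,0],[0,0,0],[0,0,0]],"hand":[1,1,1]}'
python3 -m inch '{"linear":[[0.93,-0.91,0],[0.93,-0.91,0],[0.93,-0.91,0],[0.93,-0.91,0]],"rot":[[0,0,-0.05],[0,0,-0.1],[0,0,-0.131],[0,0,-0.131]],"hand":[1,1,1,1]}'
python3 - <<'E'
from h import *
go([.465,.094,.20],-46.6)
P=camera_params("wrist");p,D=capture("wrist");cv2.imwrite("pics/w1.png",p);W=cloud(P,D)
z=W[...,2];print(P['origin'])
n,l,st,c=cv2.connectedComponentsWithStats(((z>.118)&(z<.14)).astype(np.uint8))
print(st[1:][st[1:,4]>100])
E
```

```text
time: 0.48
eef_pos: [0.2362, -0.3734, 0.2312]
tcp_rot: [0.985, 0.173, 0.0, -0.001]
wrist_force: [0.5, 0.5, -0.1]
opening: 0.0854
grip_force: 0.0
time: 0.85
eef_pos: [0.2938, -0.2569, 0.2313]
tcp_rot: [0.985, 0.174, 0.0, -0.0]
wrist_force: [0.2, -0.3, 0.1]
opening: 0.0852
grip_force: 0.0
time: 1.23
eef_pos: [0.3518, -0.1399, 0.2313]
tcp_rot: [0.985, 0.174, 0.0, 0.0]
wrist_force: [0.4, -1.4, -0.5]
opening: 0.0855
grip_force: 0.0
time: 1.6
eef_pos: [0.4098, -0.023, 0.2311]
tcp_rot: [0.985, 0.174, 0.0, 0.0]
wrist_force: [-0.1, -0.9, 0.4]
opening: 0.0857
grip_force: 0.0
time: 2.1
eef_pos: [0.4657, 0.0912, 0.2308]
tcp_rot: [0.93, 0.368, -0.0, 0.0]
wrist_force: [0.3, -0.8, -0.5]
opening: 0.0857
grip_force: 0.0
go [0.465, 0.094, 0.2] lin [ 0.014 -0.026  0.308] rot [ 0.0001  0.0004 -0.0009] cur yaw -46.8 j6 0.85 t 2.1
[0.52642816 0.14902789 0.37334545]
[[ 297  198   58   58 2669]]
```

View pics/w1.png

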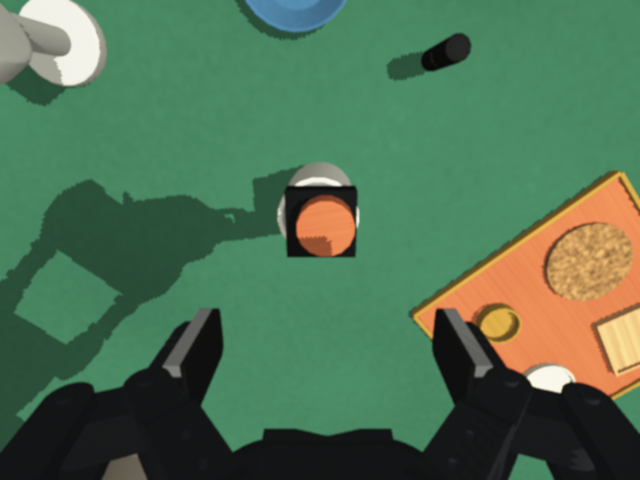

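The wrist view shows the compact at (326,226) on the palette square (286–356 × 186–257), with the cup rim around it. The fingers are well clear.

```bash
python3 - <<'E'
from h import *
P=camera_params("wrist");p,D=capture("wrist");W=cloud(P,D);z=W[...,2]
b=blob((z>.118)&(z<.14),(326,226),45);print('compact',circ(plane(P,b,.126)))
b=blob((z>.098)&(z<.14),(321,221),60);print('pal',rect(plane(P,b,.106)))
b=blob((z>.06)&(z<.1),(457,48),45);print('lip',circ(plane(P,b,.074)),np.nanmean(W[(z>.071)&(z<.08)&(np.mgrid[:480,:640][1]>400)],0))
m=(z>.02)&(z<.07)&(abs(W[...,0]-.46)<.06)&(abs(W[...,1]-.095)<.06);print('cup',circ(W[m][:,:2]))
print('z tops',np.nanmedian(z[215:240,315:340]),np.nanmedian(z[190:195,290:350]))
go([.465,.094,.12],-46.6)
E
```

```text
compact (array([0.4677, 0.0953, 0.0207]), array([467.8,  95.3]), 21.5)
pal (array([463.3,  96. ]), array([55.2, 53.7]), 43.2)
lip (array([0.6201, 0.109 , 0.0105]), array([620. , 109.2]), 11.5) [0.62156421 0.10851825 0.07382594]
cup (array([0.4609, 0.0972, 0.0327]), array([473.9, 108.5]), 27.9)
z tops 0.12587387921800938 0.10590440728185646
go [0.465, 0.094, 0.12] lin [ 0.021 -0.026  1.11 ] rot [ 0.0001  0.0003 -0.0017] cur yaw -46.9 j6 0.85 t 2.2
```

```bash

python3 -m inch '{"linear":[[0.035,-0.02,0.5],[0.035,-0.02,0.9],[0.035,-0.02,0.9]],"rot":[[0,0,0],[0,0,0],[0,0,0]],"hand":[1,1,1]}' 
python3 -m inch '{"linear":[[0,0,0.12],[0,0,0.24],[0,0,0.33],[0,0,0.33],[0,0,0.33],[0,0,0.33],[0,0,0.33],[0,0,0.33]],"rot":[[0,0,0],[0,0,0],[0,0,0],[0,0,0],[0,0,0],[0,0,0],[0,0,0],[0,0,0]],"hand":[1,1,1,1,0.3,0.3,0.3,0.3]}' 25
python3 - <<'E'
from h import *
p,D=capture("wrist");cv2.imwrite("pics/w2.png",p)
E
```

```text
time: 2.58
eef_pos: [0.4645, 0.0949, 0.1394]
tcp_rot: [0.93, 0.368, -0.003, -0.001]
wrist_force: [0.3, 0.2, 0.8]
opening: 0.0854
grip_force: 0.0
time: 3.58
eef_pos: [0.4667, 0.0965, 0.1087]
tcp_rot: [0.929, 0.369, 0.001, 0.0]
wrist_force: [0.8, -0.3, 3.1]
opening: 0.0406
grip_force: 25.9
```

View pics/w2.png

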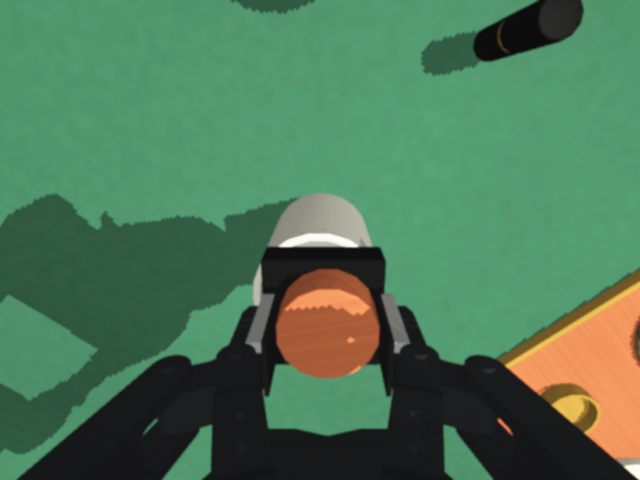

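The compact is centred between the pads at (328,325), with the palette undisturbed. Lifting.

```bash

python3 -m inch '{"linear":[[0,0,-0.1],[0,0,-0.3],[0,0,-0.6],[0,0,-0.6]],"rot":[[0,0,0],[0,0,0],[0,0,0],[0,0,0]],"hand":[0.3,0.3,0.3,0.3]}' 
python3 -m inch '{"linear":[[-0.2,0.22,0],[-0.5,0.55,0],[-0.79,0.88,0]],"rot":[[0,0,0],[0,0,0],[0,0,0]],"hand":[0.3,0.3,0.3]}' 
python3 -m inch '{"linear":[[-0.3,0.33,0],[-0.6,0.66,0],[-0.79,0.88,0]],"rot":[[0,0,0],[0,0,0],[0,0,0]],"hand":[0.3,0.3,0.3]}' 
python3 -m inch '{"linear":[[-0.3,0.33,0],[-0.6,0.66,0],[-0.79,0.88,0],[-0.79,0.88,0],[-0.79,0.88,0]],"rot":[[0,0,0],[0,0,0],[0,0,0],[0,0,0],[0,0,0]],"hand":[0.3,0.3,0.3,0.3,0.3]}' 
python3 - <<'E'
from h import *
go([.4744,-.2595,.012])
P=camera_params("wrist");p,D=capture("wrist");cv2.imwrite("pics/w3.png",p);W=cloud(P,D);np.save("pics/w3.npy",W)
E
```

```text
time: 4.12
eef_pos: [0.4673, 0.0966, 0.1704]
tcp_rot: [0.929, 0.369, 0.002, 0.001]
wrist_force: [-0.0, 0.2, -0.7]
opening: 0.0408
grip_force: 25.6
time: 4.5
eef_pos: [0.4684, -0.0226, 0.1674]
tcp_rot: [0.929, 0.37, -0.001, -0.0]
wrist_force: [0.0, -1.2, 0.1]
opening: 0.0407
grip_force: 25.6
time: 4.88
eef_pos: [0.4714, -0.1416, 0.1673]
tcp_rot: [0.93, 0.369, -0.001, -0.001]
wrist_force: [-0.5, -0.5, -0.1]
opening: 0.0403
grip_force: 25.6
time: 5.5
eef_pos: [0.4745, -0.2573, 0.1675]
tcp_rot: [0.929, 0.369, -0.0, -0.001]
wrist_force: [-0.9, 0.5, -0.9]
opening: 0.0407
grip_force: 25.6
go [0.4744, -0.2595, 0.012] lin [-0.016  0.019  1.555] rot [-0.0007  0.      0.    ] cur yaw -46.7 j6 0.18 t 5.5
```

View pics/w3.png

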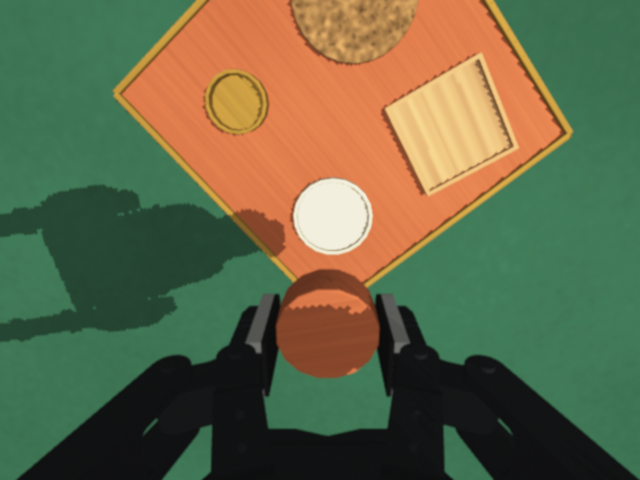

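The compact is level in the grip at (328,325), saucer at (333,217), ring (237,102), frame (450,125), all clear of shadow.

```bash
python3 - <<'E'
from h import *
P=camera_params("wrist");p=cv2.imread("pics/w3.png");W=np.load("pics/w3.npy")
hsv=cv2.cvtColor(p,cv2.COLOR_BGR2HSV);H,S,V=[hsv[...,i].astype(int) for i in range(3)]
def sh(k,f,b,z):print(k,f(plane(P,b,z)))
sh('saucer',circ,blob((S<60)&(V>120),(333,217),50),.014)
sh('ring',circ,blob((H>17)&(S>150)&(H<35),(237,102),40),.020)
sh('frame',rect,blob((H>12)&(H<30)&(S<150)&(V>120),(450,125),78),.014)
s=state();zt=s['eef_pos'][2]+.0173
sh('held',circ,blob((abs(W[...,2]-zt)<.006)&(H<15)&(S>120),(328,325),54),zt);print(s['eef_pos'])
E
```

```text
saucer (array([ 0.4756, -0.2613,  0.0322]), array([ 475.6, -261.3]), 32.8)
ring (array([ 0.4916, -0.1474,  0.0222]), array([ 491.7, -147.3]), 23.0)
frame (array([ 590.4, -279.2]), array([79.4, 79.4]), 73.0)
held (array([ 0.4747, -0.2565,  0.021 ]), array([ 474.9, -256.4]), 21.9)
[ 0.47470203 -0.25702267  0.16775875]
```

```bash

python3 -m inch '{"linear":[[-0.025,0.027,0.4],[-0.025,0.027,0.9],[-0.025,0.027,0.9]],"rot":[[0,0,0],[0,0,0],[0,0,0]],"hand":[0.3,0.3,0.3]}' 
python3 -m inch '{"linear":[[0,0,0.2],[0,0,0.4],[0,0,0.55],[0,0,0.6],[0,0,0.635],[0,0,0.64],[0,0,0.64]],"rot":[[0,0,0],[0,0,0],[0,0,0],[0,0,0],[0,0,0],[0,0,0],[0,0,0]],"hand":[0.3,0.3,0.3,0.3,0.3,0.3,0.3]}'
```

```text
time: 5.92
eef_pos: [0.473, -0.2592, 0.0754]
tcp_rot: [0.929, 0.37, -0.002, -0.004]
wrist_force: [0.2, 0.6, 0.7]
opening: 0.0406
grip_force: 25.8
time: 6.8
eef_pos: [0.4753, -0.262, 0.0147]
tcp_rot: [0.929, 0.369, 0.0, 0.0]
wrist_force: [-0.3, -0.2, -0.6]
opening: 0.0406
grip_force: 25.8
```

```bash

python3 -m inch '{"linear":[[0.01,-0.01,0.01],[0.01,-0.01,0.02],[0.01,-0.01,0.02]],"rot":[[0,0,0],[0,0,0],[0,0,0]],"hand":[0.3,0.3,0.3]}'
python3 -m inch '{"linear":[[0,0,0],[0,0,0],[0,0,0],[0,0,0],[0,0,-0.2],[0,0,-0.8],[0,0,-1],[0,0,-1]],"rot":[[0,0,0],[0,0,0],[0,0,0],[0,0,0],[0,0,0],[0,0,0],[0,0,0],[0,0,0]],"hand":[0.65,0.65,0.65,0.65,0.65,1,1,1]}'
python3 -m inch '{"linear":[[0,0,-0.5],[0,0,-0.9],[0,0,-0.9],[0,0,-0.9]],"rot":[[0,0,0],[0,0,0],[0,0,0],[0,0,0]],"hand":[1,1,1,1]}'
python3 - <<'E'
from h import *
P=camera_params("top");p,D=capture("top");cv2.imwrite("pics/t2.png",p[160:360,180:560]);W=cloud(P,D);z=W[...,2]
q=W[(z>.025)&(z<.034)&(abs(W[...,0]-.475)<.04)&(abs(W[...,1]+.26)<.04)];print('compact',len(q),np.median(q,0),q.std(0))
b=blob((z>.022)&(z<.036),(472,291),22);print(circ(plane(P,b,.030)))
hsv=cv2.cvtColor(p,cv2.COLOR_BGR2HSV)
b=blob((hsv[...,1]<70)&(hsv[...,2]>120)|((z>.022)&(z<.036)),(472,293),24);print('saucer',circ(plane(P,b,.014)))
go([.4622,.0951,.2],-46.6)
E
```

```text
time: 7.18
eef_pos: [0.4752, -0.2604, 0.0127]
tcp_rot: [0.929, 0.369, 0.0, 0.0]
wrist_force: [-0.9, 0.8, 5.7]
opening: 0.0411
grip_force: 26.3
time: 8.18
eef_pos: [0.476, -0.261, 0.1139]
tcp_rot: [0.929, 0.369, 0.001, 0.002]
wrist_force: [-0.4, -0.1, -1.2]
opening: 0.0854
grip_force: 0.0
time: 8.68
eef_pos: [0.4744, -0.2599, 0.2004]
tcp_rot: [0.929, 0.369, -0.001, -0.001]
wrist_force: [0.0, -0.3, -0.1]
opening: 0.0855
grip_force: 0.0
compact 319 [ 0.47375102 -0.25952073  0.02924987] [0.01044577 0.00996718 0.00174096]
(array([ 0.4732, -0.2593,  0.0197]), array([ 473.4, -260.1]), 21.4)
saucer (array([ 0.4742, -0.2585,  0.0304]), array([ 473.6, -260.4]), 32.7)
go [0.4622, 0.0951, 0.2] lin [ 2.348 -2.665  0.01 ] rot [-0.0012  0.0002 -0.0004] cur yaw -46.7 j6 0.17 t 8.725
```

View pics/t2.png

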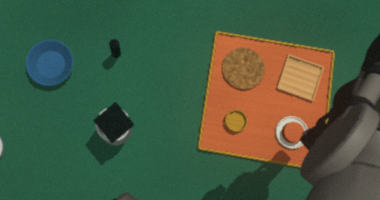

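The compact sits centred in the saucer (crop 293,132). The palette is still on the cup (113,122). Now the palette.

```bash

python3 -m inch '{"linear":[[0.3,-0.34,0],[0.6,-0.68,0],[0.78,-0.89,0]],"rot":[[0,0,0],[0,0,0],[0,0,0]],"hand":[1,1,1]}'
python3 -m inch '{"linear":[[0.4,-0.45,0],[0.78,-0.89,0],[0.78,-0.89,0]],"rot":[[0,0,0],[0,0,0],[0,0,0]],"hand":[1,1,1]}'
python3 -m inch '{"linear":[[0.4,-0.45,0],[0.78,-0.89,0],[0.78,-0.89,0],[0.78,-0.89,0]],"rot":[[0,0,0],[0,0,0],[0,0,0],[0,0,0]],"hand":[1,1,1,1]}'
python3 - <<'E'
from h import *
P=camera_params("wrist");p,D=capture("wrist");W=cloud(P,D);z=W[...,2]
b=blob((z>.098)&(z<.115),(321,221),70);r=rect(plane(P,b,.106));print('pal',r)
m=(z>.02)&(z<.07)&(abs(W[...,0]-.46)<.06)&(abs(W[...,1]-.095)<.06);print('cup',circ(W[m][:,:2]))
c=r[0]/1000-[.0011,.0009];go([c[0],c[1],.090],-46.7)
E
```

```text
time: 9.1
eef_pos: [0.4697, -0.1401, 0.2005]
tcp_rot: [0.929, 0.37, -0.001, -0.001]
wrist_force: [0.7, -0.5, 0.5]
opening: 0.0853
grip_force: 0.0
time: 9.48
eef_pos: [0.4651, -0.0204, 0.2007]
tcp_rot: [0.928, 0.372, -0.001, -0.001]
wrist_force: [-1.0, -0.2, -1.2]
opening: 0.085
grip_force: 0.0
time: 9.98
eef_pos: [0.4619, 0.0936, 0.2013]
tcp_rot: [0.929, 0.369, -0.001, 0.0]
wrist_force: [-0.8, -1.0, 0.1]
opening: 0.0851
grip_force: 0.0
pal (array([463.2,  96. ]), array([55.2, 53.6]), 43.3)
cup (array([0.4608, 0.0972, 0.0327]), array([473.1, 108.6]), 28.3)
go [np.float64(0.4621), np.float64(0.0951), 0.09] lin [ 0.015 -0.013  1.115] rot [-0.0002  0.0005 -0.0001] cur yaw -46.7 j6 0.85 t 10.025
```

```bash

python3 -m inch '{"linear":[[0.015,-0.013,0.4],[0.015,-0.013,0.8],[0.015,-0.013,0.8]],"rot":[[0,0,0],[0,0,0],[0,0,0]],"hand":[1,1,1]}' 
python3 -m inch '{"linear":[[0,0,0.15],[0,0,0.26],[0,0,0.31],[0,0,0.31],[0,0,0.31],[0,0,0.31],[0,0,0.31],[0,0,0.31]],"rot":[[0,0,0],[0,0,0],[0,0,0],[0,0,0],[0,0,0],[0,0,0],[0,0,0],[0,0,0]],"hand":[1,1,1,1,0.5,0.5,0.5,0.5]}' 25
python3 -m inch '{"linear":[[0,0,-0.05],[0,0,-0.2],[0,0,-0.5],[0,0,-0.8],[0,0,-0.8],[0,0,-0.8]],"rot":[[0,0,0],[0,0,0],[0,0,0],[0,0,0],[0,0,0],[0,0,0]],"hand":[0.5,0.5,0.5,0.5,0.5,0.5]}' 
python3 - <<'E'
from h import *
p,D=capture("wrist");cv2.imwrite("pics/w4.png",p)
go([.5901,-.2785,.17],-17.2)
E
```

```text
time: 10.4
eef_pos: [0.4605, 0.0947, 0.12]
tcp_rot: [0.93, 0.368, -0.003, -0.001]
wrist_force: [0.6, 0.6, 0.9]
opening: 0.0852
grip_force: 0.0
time: 11.4
eef_pos: [0.4627, 0.0963, 0.0918]
tcp_rot: [0.929, 0.369, 0.001, 0.0]
wrist_force: [0.0, -1.6, 6.0]
opening: 0.0531
grip_force: 26.3
time: 12.15
eef_pos: [0.4616, 0.0963, 0.1705]
tcp_rot: [0.929, 0.369, -0.001, -0.0]
wrist_force: [-0.6, 0.0, -1.0]
opening: 0.0529
grip_force: 26.8
go [0.5901, -0.2785, 0.17] lin [-1.636  3.609 -0.   ] rot [-0.0006  0.0004 -0.1637] cur yaw -46.7 j6 0.86 t 12.2
```

View pics/w4.png

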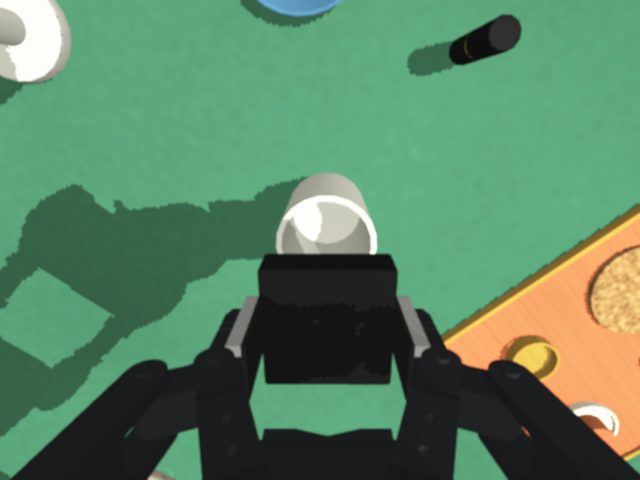

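The palette is level in the grip at (328,320). The cup still stands, with its rim at (327,232).

```bash

python3 -m inch '{"linear":[[-0.13,0.3,0],[-0.27,0.6,0],[-0.41,0.9,0]],"rot":[[0,0,0],[0,0,0],[0,0,0]],"hand":[0.5,0.5,0.5]}' 
python3 -m inch '{"linear":[[-0.13,0.3,0],[-0.27,0.6,0],[-0.41,0.9,0]],"rot":[[0,0,0],[0,0,0],[0,0,0]],"hand":[0.5,0.5,0.5]}' 
python3 -m inch '{"linear":[[-0.13,0.3,0],[-0.27,0.6,0],[-0.41,0.9,0]],"rot":[[0,0,0],[0,0,0],[0,0,0]],"hand":[0.5,0.5,0.5]}' 
python3 -m inch '{"linear":[[-0.13,0.3,0],[-0.27,0.6,0],[-0.41,0.9,0],[-0.41,0.9,0],[-0.41,0.9,0],[-0.41,0.9,0],[-0.41,0.9,0]],"rot":[[0,0,0],[0,0,0],[0,0,-0.04],[0,0,-0.08],[0,0,-0.12],[0,0,-0.16],[0,0,-0.164]],"hand":[0.5,0.5,0.5,0.5,0.5,0.5,0.5]}' 
python3 -m inch '{"linear":[[0,0,0],[0,0,0]],"rot":[[0,0,0],[0,0,0]],"hand":[0.5,0.5]}'
python3 - <<'E'
from h import *
P=camera_params("wrist");p,D=capture("wrist");cv2.imwrite("pics/w5.png",p);W=cloud(P,D);z=W[...,2];s=state();zt=s['eef_pos'][2]+.0142
hsv=cv2.cvtColor(p,cv2.COLOR_BGR2HSV);H,S,V=[hsv[...,i].astype(int) for i in range(3)]
f=blob((H>12)&(H<30)&(S<150)&(V>100),(325,210),85);print('frame',rect(plane(P,f,.014)))
v,u=np.mgrid[:480,:640]
b=blob((abs(z-zt)<.004)&(V<60)&(abs(u-328)<72)&(v<400),(328,320),95);print('held',rect(plane(P,b,zt)),s['eef_pos'])
go([.5897,-.2787,.0145],-17.1)
E
```

```text
time: 12.58
eef_pos: [0.4938, 0.002, 0.1699]
tcp_rot: [0.929, 0.369, -0.001, -0.001]
wrist_force: [0.7, 0.6, -0.8]
opening: 0.053
grip_force: 26.8
time: 12.95
eef_pos: [0.5258, -0.0917, 0.1698]
tcp_rot: [0.929, 0.369, -0.001, -0.001]
wrist_force: [-0.3, -0.6, -0.3]
opening: 0.053
grip_force: 26.8
time: 13.32
eef_pos: [0.5577, -0.1852, 0.1696]
tcp_rot: [0.929, 0.369, -0.001, -0.001]
wrist_force: [-0.4, 0.1, -0.3]
opening: 0.0536
grip_force: 26.8
time: 14.2
eef_pos: [0.5895, -0.2778, 0.1696]
tcp_rot: [0.805, 0.594, -0.001, -0.001]
wrist_force: [1.0, -1.4, 0.2]
opening: 0.053
grip_force: 26.8
time: 14.45
eef_pos: [0.59, -0.278, 0.1709]
tcp_rot: [0.805, 0.593, -0.0, -0.0]
wrist_force: [-0.3, -0.3, -0.5]
opening: 0.0531
grip_force: 26.8
frame (array([ 591.5, -277.2]), array([75.4, 79.9]), 72.8)
held (array([ 590.2, -277.1]), array([54.9, 55.9]), 72.8) [ 0.58998649 -0.27803378  0.1711075 ]
go [0.5897, -0.2787, 0.0145] lin [-0.007 -0.     1.566] rot [-0.0001  0.     -0.0006] cur yaw -17.2 j6 -0.26 t 14.5
```

View pics/w5.png

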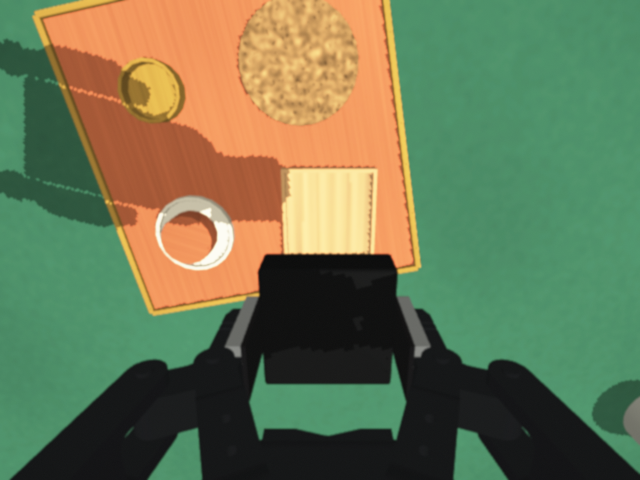

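Aligned: the palette (328,320) is square to the frame (330,210). Lowering.

```bash

python3 -m inch '{"linear":[[-0.005,0.003,0.4],[-0.005,0.003,0.9],[-0.005,0.003,0.9],[-0.005,0.003,0.9]],"rot":[[0,0,0],[0,0,0],[0,0,0],[0,0,0]],"hand":[0.5,0.5,0.5,0.5]}' 
python3 -m inch '{"linear":[[0,0,0.2],[0,0,0.4],[0,0,0.55],[0,0,0.6],[0,0,0.63],[0,0,0.64],[0,0,0.64],[0,0,0.64]],"rot":[[0,0,0],[0,0,0],[0,0,0],[0,0,0],[0,0,0],[0,0,0],[0,0,0],[0,0,0]],"hand":[0.5,0.5,0.5,0.5,0.5,0.5,0.5,0.5]}'
python3 -c "
from h import *
go([.5898,-.2787,.0138],-17.1)"
```

```text
time: 15.0
eef_pos: [0.5912, -0.2792, 0.0832]
tcp_rot: [0.805, 0.594, 0.0, 0.001]
wrist_force: [0.5, 0.3, 0.7]
opening: 0.0532
grip_force: 26.9
time: 16.0
eef_pos: [0.5904, -0.2787, 0.0176]
tcp_rot: [0.805, 0.594, 0.0, 0.0]
wrist_force: [0.4, -0.4, -0.2]
opening: 0.0533
grip_force: 27.0
go [0.5898, -0.2787, 0.0138] lin [-0.001 -0.006  0.038] rot [ 0.0002  0.0001 -0.0002] cur yaw -17.1 j6 -0.26 t 16.0
```

```bash

python3 -m inch '{"linear":[[0,-0.006,0.012],[0,-0.006,0.024],[0,-0.006,0.036],[0,-0.006,0.036]],"rot":[[0,0,0],[0,0,0],[0,0,0],[0,0,0]],"hand":[0.5,0.5,0.5,0.5]}'
python3 -m inch '{"linear":[[0,0,0],[0,0,0],[0,0,0],[0,0,0],[0,0,-0.2],[0,0,-0.8],[0,0,-1],[0,0,-1]],"rot":[[0,0,0],[0,0,0],[0,0,0],[0,0,0],[0,0,0],[0,0,0],[0,0,0],[0,0,0]],"hand":[0.8,0.8,0.8,0.8,0.8,1,1,1]}'
python3 -m inch '{"linear":[[0,0,-0.4],[0,0,-0.5],[0,0,-0.5],[0,0,-0.5]],"rot":[[0,0,0],[0,0,0],[0,0,0],[0,0,0]],"hand":[1,1,1,1]}'
python3 - <<'E'
from h import *
P=camera_params("top");p,D=capture("top");W=cloud(P,D);z=W[...,2]
w=p[190:340,370:530];
P2=camera_params("wrist");p2,D2=capture("wrist");cv2.imwrite("pics/c6.png",np.hstack([cv2.resize(w,(427,400)),cv2.resize(p2,(373,400))]))
q=W[(z>.022)&(z<.04)&(abs(W[...,0]-.59)<.05)&(abs(W[...,1]+.28)<.045)];print('pal z',len(q),np.median(q,0),q[:,2].std())
W2=cloud(P2,D2)
for k,c,r in(('cup',(.461,.097),None),('lip',(.6195,.108),None)):go([c[0],c[1],.16],-60 if k=='lip' else -46)
E
```

```text
time: 16.5
eef_pos: [0.5896, -0.2785, 0.0139]
tcp_rot: [0.805, 0.594, -0.0, 0.0]
wrist_force: [-0.3, 0.3, 2.7]
opening: 0.0532
grip_force: 27.3
time: 17.5
eef_pos: [0.5909, -0.2792, 0.1172]
tcp_rot: [0.805, 0.594, 0.001, 0.003]
wrist_force: [-0.5, -0.5, -0.1]
opening: 0.0853
grip_force: 0.0
time: 18.0
eef_pos: [0.5889, -0.278, 0.1618]
tcp_rot: [0.805, 0.594, -0.001, -0.001]
wrist_force: [-0.6, -0.7, -0.1]
opening: 0.0854
grip_force: 0.0
pal z 615 [ 0.58571048 -0.27587968  0.02713013] 0.0018790826576337892
go [0.461, 0.097, 0.16] lin [ 3.207 -2.329  0.029] rot [-0.0009  0.      0.1603] cur yaw -17.1 j6 -0.26 t 18.1
go [0.6195, 0.108, 0.16] lin [ 3.779 -0.847  0.025] rot [-9.000e-04  1.000e-04  2.381e-01] cur yaw -17.1 j6 -0.26 t 18.1
```

View pics/c6.png

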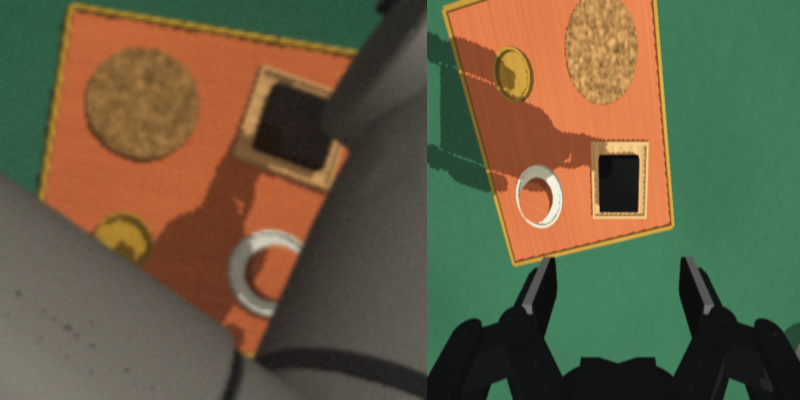

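The palette lies flat, centred in the frame (wrist half: 620,183). The compact is still in the saucer (540,195). Now the lipstick.

```bash

python3 -m inch '{"linear":[[0.4,-0.09,0],[0.95,-0.21,0]],"rot":[[0,0,0],[0,0,0]],"hand":[1,1]}' 
python3 -m inch '{"linear":[[0.5,-0.1,0],[0.95,-0.21,0]],"rot":[[0,0,0],[0,0,0]],"hand":[1,1]}' 
python3 -m inch '{"linear":[[0.5,-0.1,0],[0.95,-0.21,0]],"rot":[[0,0,0],[0,0,0]],"hand":[1,1]}' 
python3 -m inch '{"linear":[[0.5,-0.1,0],[0.93,-0.21,0],[0.93,-0.21,0],[0.93,-0.21,0]],"rot":[[0,0,0],[0,0,0],[0,0,0],[0,0,0]],"hand":[1,1,1,1]}' 
python3 - <<'E'
from h import *
P=camera_params("wrist");p,D=capture("wrist");cv2.imwrite("pics/w7.png",p);W=cloud(P,D);z=W[...,2]
b=blob((abs(z-.074)<.005)&(abs(W[...,0]-.62)<.03)&(abs(W[...,1]-.108)<.03),(325,240),230);print('lip',len(b),circ(plane(P,b,.074)))
m=(z>.02)&(z<.068)&(abs(W[...,0]-.62)<.025)&(abs(W[...,1]-.108)<.025);q=W[m];print('side',np.median(q,0),[np.mean(q[abs(q[:,2]-h)<.006],0).round(4) for h in(.03,.06)])
m=(abs(z-.088)<.006)&(abs(W[...,0]-.46)<.06)&(abs(W[...,1]-.097)<.06);print('cup rim',m.sum(),circ(W[m][:,:2]) if m.sum()>20 else 0)
go([.6195,.108,.045])
E
```

```text
time: 18.35
eef_pos: [0.5971, -0.1815, 0.1625]
tcp_rot: [0.805, 0.593, -0.0, -0.001]
wrist_force: [0.7, 0.4, 0.6]
opening: 0.0853
grip_force: 0.0
time: 18.6
eef_pos: [0.6052, -0.0826, 0.1628]
tcp_rot: [0.805, 0.594, -0.0, -0.001]
wrist_force: [-0.3, 0.9, 0.5]
opening: 0.0856
grip_force: 0.0
time: 18.85
eef_pos: [0.6131, 0.0143, 0.1628]
tcp_rot: [0.805, 0.594, -0.0, -0.0]
wrist_force: [0.8, 0.5, 0.2]
opening: 0.0854
grip_force: 0.0
time: 19.35
eef_pos: [0.6205, 0.107, 0.163]
tcp_rot: [0.805, 0.594, -0.001, -0.0]
wrist_force: [-0.7, -0.6, -0.5]
opening: 0.0854
grip_force: 0.0
lip 83 (array([0.6224, 0.1093, 0.0097]), array([622.4, 109.3]), 10.3)
side [0.6246779  0.11683577 0.04697451] [array([0.6244, 0.1157, 0.0304]), array([0.6243, 0.1158, 0.0602])]
cup rim 2483 (array([0.4619, 0.0978, 0.0307]), array([460.6,  97.8]), 33.8)
go [0.6195, 0.108, 0.045] lin [ 0.012 -0.015  1.181] rot [-0.0002  0.0003  0.    ] cur yaw -17.2 j6 0.35 t 19.4
```

View pics/w7.png

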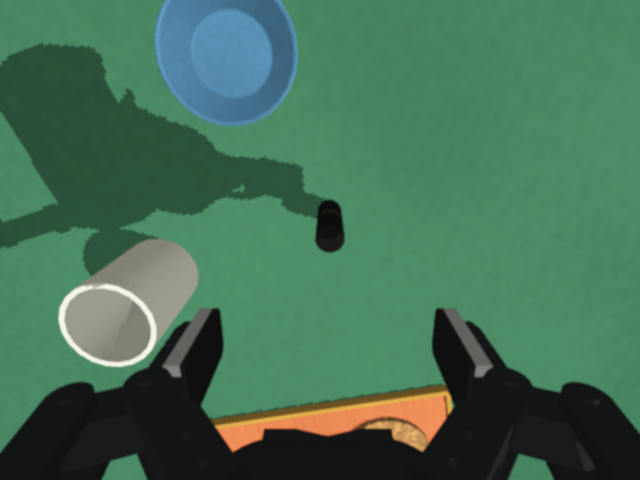

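The lipstick stands at (330,238), centred between the open fingers (220–433). The cup (108,325) and the dish (228,60) are clear of them.

```bash

python3 -m inch '{"linear":[[0.017,-0.004,0.4],[0.017,-0.004,0.7],[0.017,-0.004,0.7],[0.017,-0.004,0.7]],"rot":[[0,0,0],[0,0,0],[0,0,0],[0,0,0]],"hand":[1,1,1,1]}' 
python3 -m inch '{"linear":[[0,0,0.2],[0,0,0.4],[0,0,0.6],[0,0,0.71],[0,0,0.71],[0,0,0.71]],"rot":[[0,0,0],[0,0,0],[0,0,0],[0,0,0],[0,0,0],[0,0,0]],"hand":[0.7,0.7,0.7,0.7,0.45,0.35]}' 25
python3 -c "
from h import *
go([.6207,.1082,.022])"
```

```text
time: 19.9
eef_pos: [0.6218, 0.1083, 0.095]
tcp_rot: [0.805, 0.593, 0.001, 0.001]
wrist_force: [-0.5, -0.9, 0.1]
opening: 0.0856
grip_force: 0.0
time: 20.65
eef_pos: [0.6217, 0.1092, 0.0239]
tcp_rot: [0.805, 0.594, 0.001, 0.001]
wrist_force: [-0.2, 0.6, 0.7]
opening: 0.0301
grip_force: 0.0
go [0.6207, 0.1082, 0.022] lin [-0.013 -0.007  0.019] rot [ 0.0006 -0.0002  0.    ] cur yaw -17.1 j6 0.35 t 20.65
```

```bash

python3 -m inch '{"linear":[[0,0,0],[0,0,0],[0,0,0],[0,0,0],[0,0,0]],"rot":[[0,0,0],[0,0,0],[0,0,0],[0,0,0],[0,0,0]],"hand":[0.3,0.25,0.2,0.1,0.1]}' 25
python3 -m inch '{"linear":[[0,0,-0.1],[0,0,-0.3],[0,0,-0.6],[0,0,-0.9],[0,0,-0.9]],"rot":[[0,0,0],[0,0,0],[0,0,0],[0,0,0],[0,0,0]],"hand":[0.1,0.1,0.1,0.1,0.1]}'
python3 -m inch '{"linear":[[0,0,-0.3],[0,0,-0.6],[0,0,-0.6],[0,0,-0.6]],"rot":[[0,0,0],[0,0,0],[0,0,0],[0,0,0]],"hand":[0.1,0.1,0.1,0.1]}'
python3 - <<'E'
from h import *
go([.4904,-.1463,.17])
p,D=capture("wrist");cv2.imwrite("pics/w8.png",p)
P=camera_params("wrist");W=cloud(P,D);print(W[330,328],state()['eef_pos'])
E
```

```text
time: 21.28
eef_pos: [0.6212, 0.1093, 0.0233]
tcp_rot: [0.805, 0.594, 0.0, 0.0]
wrist_force: [-1.1, -0.8, 4.8]
opening: 0.0191
grip_force: 24.5
time: 21.9
eef_pos: [0.6224, 0.1093, 0.1154]
tcp_rot: [0.805, 0.594, 0.002, 0.001]
wrist_force: [0.2, -0.4, 0.1]
opening: 0.019
grip_force: 24.5
time: 22.4
eef_pos: [0.62, 0.1092, 0.1709]
tcp_rot: [0.805, 0.594, -0.001, -0.001]
wrist_force: [0.2, 0.5, -0.9]
opening: 0.0192
grip_force: 24.5
go [0.4904, -0.1463, 0.17] lin [-2.824 -0.485  0.013] rot [-0.0008  0.0003  0.    ] cur yaw -17.1 j6 0.35 t 22.4
[0.62250848 0.11767814 0.19920445] [0.61992881 0.10916016 0.17065733]
```

View pics/w8.png

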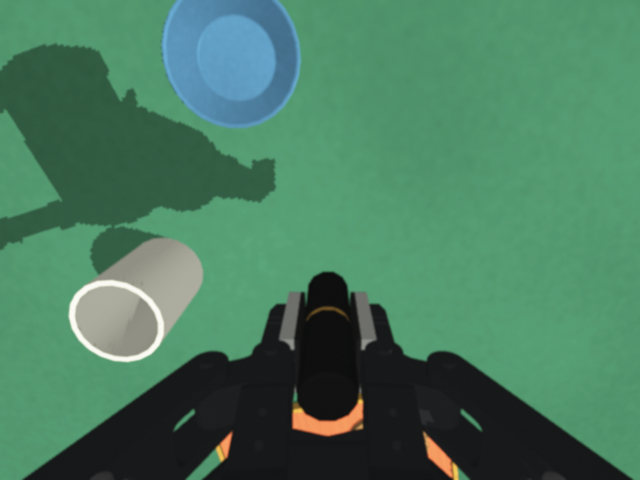

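The lipstick is held upright at (328,345). Carrying it to the brass holder.

```bash

python3 -m inch '{"linear":[[-0.25,-0.04,0],[-0.55,-0.1,0],[-0.94,-0.16,0]],"rot":[[0,0,0],[0,0,0],[0,0,0]],"hand":[0.1,0.1,0.1]}'
python3 -m inch '{"linear":[[-0.3,-0.05,0],[-0.6,-0.1,0],[-0.94,-0.16,0]],"rot":[[0,0,0],[0,0,0],[0,0,0]],"hand":[0.1,0.1,0.1]}'
python3 -m inch '{"linear":[[-0.3,-0.05,0],[-0.6,-0.1,0],[-0.85,-0.15,0],[-0.94,-0.16,0],[-0.94,-0.16,0],[-0.94,-0.16,0]],"rot":[[0,0,0],[0,0,0],[0,0,0],[0,0,0],[0,0,0],[0,0,0]],"hand":[0.1,0.1,0.1,0.1,0.1,0.1]}'
python3 - <<'E'
from h import *
P=camera_params("wrist");p,D=capture("wrist");W=cloud(P,D)
hsv=cv2.cvtColor(p,cv2.COLOR_BGR2HSV);H,S,V=[hsv[...,i].astype(int) for i in range(3)]
b=blob((H>17)&(S>130)&(H<35)&(V>60)&(np.mgrid[:480,:640][0]<275),(325,215),60);print('ring',len(b),circ(plane(P,b,.020)))
z=W[...,2];s=state();zt=s['eef_pos'][2]-.0233+.074
b=blob((abs(z-zt)<.006)&(V<70),(328,390),45);print('held',circ(plane(P,b,zt)),s['eef_pos'])
cv2.imwrite("pics/w9.png",p)
go([.4904,-.1463,.0335])
E
```

```text
time: 22.82
eef_pos: [0.5767, 0.0238, 0.1709]
tcp_rot: [0.804, 0.594, -0.001, -0.001]
wrist_force: [0.7, -0.2, -0.3]
opening: 0.0191
grip_force: 24.5
time: 23.2
eef_pos: [0.5337, -0.0615, 0.1711]
tcp_rot: [0.805, 0.594, -0.001, -0.001]
wrist_force: [0.7, -0.9, -0.4]
opening: 0.0192
grip_force: 24.5
time: 23.95
eef_pos: [0.4922, -0.1453, 0.1724]
tcp_rot: [0.804, 0.594, -0.0, -0.0]
wrist_force: [-0.8, -0.2, -0.1]
opening: 0.0193
grip_force: 24.5
ring 150 (array([ 0.4915, -0.1462,  0.0224]), array([ 491.7, -146.1]), 23.2)
held (array([ 0.4924, -0.1434,  0.0106]), array([ 492.3, -143.3]), 11.8) [ 0.49220621 -0.145284    0.17250013]
go [0.4904, -0.1463, 0.0335] lin [-0.015 -0.014  1.39 ] rot [-0.0001 -0.0001 -0.    ] cur yaw -17.1 j6 -0.14 t 24.0
```

View pics/w9.png

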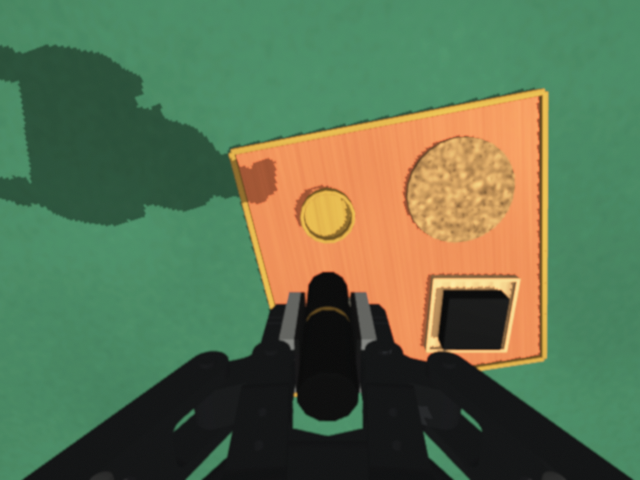

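The lipstick is upright at (328,350) and the ring is at (327,214) straight ahead of the tool. The palette is still flat in its frame (473,318). Lowering.

```bash

python3 -m inch '{"linear":[[-0.02,-0.005,0.3],[-0.02,-0.005,0.6],[-0.02,-0.005,0.8],[-0.02,-0.005,0.8]],"rot":[[0,0,0],[0,0,0],[0,0,0],[0,0,0]],"hand":[0.1,0.1,0.1,0.1]}'
python3 -m inch '{"linear":[[0,0,0.2],[0,0,0.35],[0,0,0.45],[0,0,0.5],[0,0,0.54],[0,0,0.55],[0,0,0.55]],"rot":[[0,0,0],[0,0,0],[0,0,0],[0,0,0],[0,0,0],[0,0,0],[0,0,0]],"hand":[0.1,0.1,0.1,0.1,0.1,0.1,0.1]}'
python3 -c "
from h import *
go([.4911,-.1470,.0333])"
```

```text
time: 24.5
eef_pos: [0.4902, -0.1468, 0.0914]
tcp_rot: [0.804, 0.594, -0.001, -0.001]
wrist_force: [0.2, 0.2, -0.3]
opening: 0.0191
grip_force: 24.5
time: 25.38
eef_pos: [0.491, -0.1479, 0.0379]
tcp_rot: [0.805, 0.594, 0.0, 0.0]
wrist_force: [-0.2, -0.5, -0.7]
opening: 0.0195
grip_force: 24.5
go [0.4911, -0.147, 0.0333] lin [ 0.009 -0.001  0.046] rot [ 0.0001  0.     -0.    ] cur yaw -17.1 j6 -0.14 t 25.375
```

```bash

python3 -m inch '{"linear":[[0.004,0,0.015],[0.004,0,0.03],[0.004,0,0.04],[0.004,0,0.045],[0.004,0,0.045]],"rot":[[0,0,0],[0,0,0],[0,0,0],[0,0,0],[0,0,0]],"hand":[0.1,0.1,0.1,0.1,0.1]}'
python3 -m inch '{"linear":[[0,0,0],[0,0,0],[0,0,0],[0,0,0],[0,0,-0.2],[0,0,-0.5],[0,0,-0.9],[0,0,-0.9]],"rot":[[0,0,0],[0,0,0],[0,0,0],[0,0,0],[0,0,0],[0,0,0],[0,0,0],[0,0,0]],"hand":[0.35,0.45,0.55,0.65,0.65,0.65,0.65,1]}'
python3 -m inch '{"linear":[[0,0,-0.3],[0,0,-0.5],[0,0,-0.5],[0,0,-0.5]],"rot":[[0,0,0],[0,0,0],[0,0,0],[0,0,0]],"hand":[1,1,1,1]}'
python3 - <<'E'
from h import *
P=camera_params("wrist");p,D=capture("wrist");W=cloud(P,D);z=W[...,2];cv2.imwrite("pics/w10.png",p)
m=(abs(z-.084)<.006)&(abs(W[...,0]-.491)<.04)&(abs(W[...,1]+.146)<.04);
v,u=np.nonzero(m);print('lip top',m.sum(),W[m].mean(0))
b=blob(m,(int(u.mean()),int(v.mean())),40);print(circ(plane(P,b,.084)))
go([.461,.0973,.17])
E
```

```text
time: 26.0
eef_pos: [0.4909, -0.1475, 0.0333]
tcp_rot: [0.805, 0.594, -0.0, 0.0]
wrist_force: [-1.0, 0.5, 1.2]
opening: 0.0194
grip_force: 24.7
time: 27.0
eef_pos: [0.4927, -0.1482, 0.126]
tcp_rot: [0.805, 0.594, 0.001, 0.003]
wrist_force: [-0.1, -0.0, 0.2]
opening: 0.072
grip_force: 0.0
time: 27.5
eef_pos: [0.4903, -0.1472, 0.1718]
tcp_rot: [0.805, 0.594, -0.001, -0.001]
wrist_force: [-0.1, 1.0, 0.1]
opening: 0.0854
grip_force: 0.0
lip top 688 [ 0.49085973 -0.14690932  0.08357555]
(array([ 0.4909, -0.1469,  0.0098]), array([ 490.9, -146.9]), 10.4)
go [0.461, 0.0973, 0.17] lin [ 2.25 -1.    0.02] rot [-0.0008 -0.0001 -0.    ] cur yaw -17.1 j6 -0.14 t 27.55
```

View pics/w10.png

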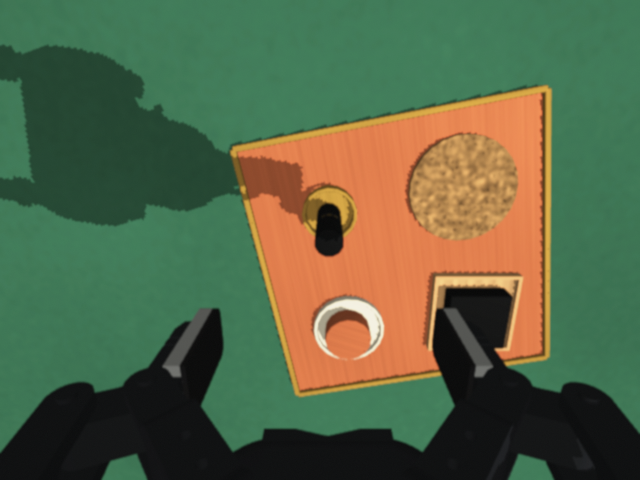

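The lipstick stands in the holder: top at (329,243), foot in the ring at (329,208), tip measured at z 0.084. The compact and the palette are undisturbed. Now the cup.

```bash

python3 -m inch '{"linear":[[0.35,-0.15,0],[0.75,-0.33,0]],"rot":[[0,0,0],[0,0,0]],"hand":[1,1]}'
python3 -m inch '{"linear":[[0.35,-0.15,0],[0.75,-0.33,0]],"rot":[[0,0,0],[0,0,0]],"hand":[1,1]}'
python3 -m inch '{"linear":[[0.35,-0.15,0],[0.75,-0.34,0],[0.75,-0.34,0],[0.75,-0.34,0]],"rot":[[0,0,0],[0,0,0],[0,0,0],[0,0,0]],"hand":[1,1,1,1]}'
python3 - <<'E'
from h import *
P=camera_params("wrist");W=np.full((480,640,3),np.nan);p,D=capture("wrist");W=cloud(P,D);z=W[...,2]
m=(abs(z-.088)<.005)&(abs(W[...,0]-.46)<.06)&(abs(W[...,1]-.097)<.06);v,u=np.nonzero(m)
b=blob(m,(int(u.mean()),int(v.mean())),120);print('cup rim',circ(plane(P,b,.088)))
p=cv2.imread("pics/w10.png")
P=camera_params("top");p,D=capture("top");W=cloud(P,D);z=W[...,2]
m=(abs(z-.088)<.006)&(abs(W[...,0]-.46)<.05)&(abs(W[...,1]-.097)<.05);v,u=np.nonzero(m);print(m.sum())
if m.sum()>50:
    b=blob(m,(int(u.mean()),int(v.mean())),40);print('cup rim top',circ(plane(P,b,.088)))
go([.461,.0973,.045])
E
```

```text
time: 27.8
eef_pos: [0.4809, -0.0655, 0.1718]
tcp_rot: [0.805, 0.593, -0.001, -0.001]
wrist_force: [0.6, -0.2, -0.0]
opening: 0.0852
grip_force: 0.0
time: 28.05
eef_pos: [0.4714, 0.0164, 0.172]
tcp_rot: [0.805, 0.594, -0.001, -0.001]
wrist_force: [0.5, -0.4, -0.3]
opening: 0.0854
grip_force: 0.0
time: 28.55
eef_pos: [0.4615, 0.0968, 0.1725]
tcp_rot: [0.804, 0.594, -0.001, -0.0]
wrist_force: [-0.1, -0.3, 0.4]
opening: 0.0857
grip_force: 0.0
cup rim (array([0.4608, 0.098 , 0.0325]), array([460.7,  98.2]), 33.1)
46
go [0.461, 0.0973, 0.045] lin [ 0.01  -0.01   1.277] rot [-0.0002  0.0002  0.    ] cur yaw -17.2 j6 0.34 t 28.65
```

```bash

python3 -m inch '{"linear":[[0.008,-0.018,0.3],[0.008,-0.018,0.6],[0.008,-0.018,0.6],[0.008,-0.018,0.6]],"rot":[[0,0,0],[0,0,0],[0,0,0],[0,0,0]],"hand":[1,1,1,1]}'
python3 -m inch '{"linear":[[0,0,0.2],[0,0,0.4],[0,0,0.6],[0,0,0.65],[0,0,0.65]],"rot":[[0,0,0],[0,0,0],[0,0,0],[0,0,0],[0,0,0]],"hand":[1,1,1,1,1]}'
python3 -m inch '{"linear":[[0,0,0],[0,0,0],[0,0,0],[0,0,0],[0,0,0]],"rot":[[0,0,0],[0,0,0],[0,0,0],[0,0,0],[0,0,0]],"hand":[0.85,0.75,0.6,0.6,0.6]}' 30
```

```text
time: 29.15
eef_pos: [0.461, 0.0978, 0.114]
tcp_rot: [0.805, 0.593, 0.0, 0.0]
wrist_force: [-0.2, 0.3, 0.0]
opening: 0.0853
grip_force: 0.0
time: 29.78
eef_pos: [0.4609, 0.0982, 0.049]
tcp_rot: [0.805, 0.594, 0.0, 0.0]
wrist_force: [0.4, 0.4, -0.4]
opening: 0.0852
grip_force: 0.0
time: 30.4
eef_pos: [0.461, 0.0984, 0.0493]
tcp_rot: [0.805, 0.594, 0.001, 0.001]
wrist_force: [0.7, 0.3, 5.2]
opening: 0.0655
grip_force: 31.9
```

```bash

python3 -m inch '{"linear":[[0,0,-0.08],[0,0,-0.25],[0,0,-0.5],[0,0,-0.8],[0,0,-1],[0,0,-1]],"rot":[[0,0,0],[0,0,0],[0,0,0],[0,0,0],[0,0,0],[0,0,0]],"hand":[0.6,0.6,0.6,0.6,0.6,0.6]}'
python3 -m inch '{"linear":[[-0.2,0.2,-0.1],[-0.45,0.46,-0.1],[-0.68,0.7,-0.1]],"rot":[[0,0,0],[0,0,0],[0,0,0]],"hand":[0.6,0.6,0.6]}'
python3 -m inch '{"linear":[[-0.25,0.26,0],[-0.48,0.49,0],[-0.68,0.7,0]],"rot":[[0,0,0],[0,0,0],[0,0,0]],"hand":[0.6,0.6,0.6]}'
python3 -m inch '{"linear":[[-0.25,0.26,0],[-0.45,0.46,0],[-0.6,0.62,0],[-0.68,0.7,0],[-0.68,0.7,0],[-0.68,0.7,0]],"rot":[[0,0,0],[0,0,0],[0,0,0],[0,0,0],[0,0,0],[0,0,0]],"hand":[0.6,0.6,0.6,0.6,0.6,0.6]}'
python3 - <<'E'
from h import *
P=camera_params("wrist");p,D=capture("wrist");W=cloud(P,D);z=W[...,2];cv2.imwrite("pics/w11.png",p)
s=state();zt=s['eef_pos'][2]-.0493+.088
m=(abs(z-zt)<.006);b=blob(m,(328,350),140);print('held rim',circ(plane(P,b,zt)))
hsv=cv2.cvtColor(p,cv2.COLOR_BGR2HSV);H,S,V=[hsv[...,i].astype(int) for i in range(3)]
b=blob((H>12)&(H<25)&(V<215)&(S<175)&(S>80),(325,215),75);q=plane(P,b,.012);print('coaster',len(b),circ(q))
go([.6007,-.1598,.0613])
E
```

```text
time: 31.15
eef_pos: [0.4611, 0.0984, 0.1498]
tcp_rot: [0.805, 0.594, 0.002, 0.001]
wrist_force: [0.1, -0.5, -2.0]
opening: 0.0655
grip_force: 34.0
time: 31.52
eef_pos: [0.507, 0.0119, 0.1572]
tcp_rot: [0.805, 0.594, -0.001, -0.0]
wrist_force: [-0.0, 1.0, -2.0]
opening: 0.0655
grip_force: 34.1
time: 31.9
eef_pos: [0.5537, -0.0739, 0.1568]
tcp_rot: [0.805, 0.594, -0.001, -0.001]
wrist_force: [1.2, 0.7, -1.5]
opening: 0.0655
grip_force: 34.1
time: 32.65
eef_pos: [0.6003, -0.1577, 0.1579]
tcp_rot: [0.804, 0.594, -0.0, -0.0]
wrist_force: [0.1, -0.5, -2.5]
opening: 0.0653
grip_force: 34.2
held rim (array([ 0.6008, -0.155 ,  0.0347]), array([ 602.3, -150.7]), 46.2)
coaster 297 (array([ 0.6062, -0.1535,  0.0365]), array([ 603.4, -160.1]), 44.5)
go [0.6007, -0.1598, 0.0613] lin [-0.02   0.01   0.968] rot [-0.0002 -0.0001 -0.    ] cur yaw -17.1 j6 -0.08 t 32.7
```

View pics/w11.png

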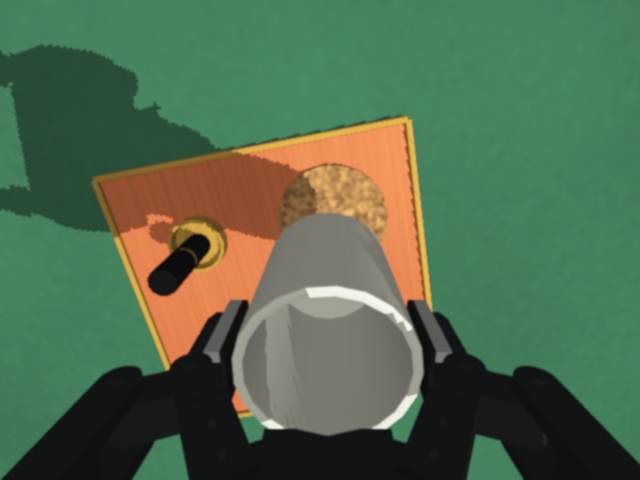

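The cup is upright in the grip, rim (328,360), and the coaster lies under it at (333,210). The lipstick stands clear at (185,260). Lowering.

```bash

python3 -m inch '{"linear":[[-0.02,0.01,0.2],[-0.02,0.01,0.4],[-0.02,0.01,0.6],[-0.02,0.01,0.75],[-0.02,0.01,0.85],[-0.02,0.01,0.9],[-0.02,0.01,0.92],[-0.02,0.01,0.92]],"rot":[[0,0,0],[0,0,0],[0,0,0],[0,0,0],[0,0,0],[0,0,0],[0,0,0],[0,0,0]],"hand":[0.6,0.6,0.6,0.6,0.6,0.6,0.6,0.6]}'
python3 -c "
from h import *
go([.6010,-.1600,.0612])"
```

```text
time: 33.7
eef_pos: [0.6014, -0.1609, 0.0666]
tcp_rot: [0.805, 0.594, 0.0, 0.0]
wrist_force: [-0.2, -1.0, -1.6]
opening: 0.0657
grip_force: 34.2
go [0.601, -0.16, 0.0612] lin [ 0.007 -0.006  0.054] rot [ 0.0002  0.     -0.    ] cur yaw -17.1 j6 -0.09 t 33.7
```

```bash

python3 -m inch '{"linear":[[0.005,-0.005,0.015],[0.005,-0.005,0.03],[0.005,-0.005,0.04],[0.005,-0.005,0.05],[0.005,-0.005,0.052],[0.005,-0.005,0.052]],"rot":[[0,0,0],[0,0,0],[0,0,0],[0,0,0],[0,0,0],[0,0,0]],"hand":[0.6,0.6,0.6,0.6,0.6,0.6]}'
python3 -m inch '{"linear":[[0,0,0],[0,0,0],[0,0,0],[0,0,0],[0,0,0],[0,0,-0.2],[0,0,-0.5],[0,0,-0.9]],"rot":[[0,0,0],[0,0,0],[0,0,0],[0,0,0],[0,0,0],[0,0,0],[0,0,0],[0,0,0]],"hand":[0.85,0.95,1,1,1,1,1,1]}'
python3 -m inch '{"linear":[[0,0,-0.3],[0,0,-0.6],[0,0,-0.6],[0,0,-0.6]],"rot":[[0,0,0],[0,0,0],[0,0,0],[0,0,0]],"hand":[1,1,1,1]}'
python3 -m inch '{"linear":[[-0.5,0,0],[-1,0,0],[-1,0,0],[-1,0,0]],"rot":[[0,0,0],[0,0,0],[0,0,0],[0,0,0]],"hand":[1,1,1,1]}'
python3 - <<'E'
from h import *
p,D=capture("scene");p2,_=capture("wrist")
cv2.imwrite("pics/end.png",np.hstack([p[240:480,60:360],p2[:240,100:500]]))
P=camera_params("wrist");W=cloud(P,_);z=W[...,2]
m=(abs(z-.1)<.006)&(abs(W[...,0]-.6)<.06)&(abs(W[...,1]+.16)<.06);print('cup rim',m.sum(),circ(W[m][:,:2]) if m.any() else 0)
W=cloud(camera_params("scene"),D);z=W[...,2]
for k,c in(('dish',(.591,.245)),('fan',(.401,.347))):
    m=(abs(W[...,0]-c[0])<.08)&(abs(W[...,1]-c[1])<.08)&(z>.01);print(k,np.median(W[m],0))
    W0=cloud(camera_params("scene"),np.load("pics/scene0.npy"));m=(abs(W0[...,0]-c[0])<.08)&(abs(W0[...,1]-c[1])<.08)&(W0[...,2]>.01);print(k,np.median(W0[m],0))
E
```

```text
time: 34.45
eef_pos: [0.6008, -0.1602, 0.0614]
tcp_rot: [0.805, 0.594, 0.0, 0.0]
wrist_force: [-1.3, 0.5, 3.1]
opening: 0.0653
grip_force: 34.5
time: 35.45
eef_pos: [0.6002, -0.1599, 0.151]
tcp_rot: [0.805, 0.594, -0.001, -0.001]
wrist_force: [0.8, 0.0, -0.0]
opening: 0.0855
grip_force: 0.0
time: 35.95
eef_pos: [0.6003, -0.1599, 0.21]
tcp_rot: [0.805, 0.594, -0.0, -0.001]
wrist_force: [0.6, 0.1, 0.2]
opening: 0.0856
grip_force: 0.0
time: 36.45
eef_pos: [0.5709, -0.2551, 0.2096]
tcp_rot: [0.805, 0.594, -0.0, -0.001]
wrist_force: [-0.5, 0.2, 0.2]
opening: 0.0853
grip_force: 0.0
cup rim 2307 (array([ 0.6005, -0.1612,  0.0305]), array([ 600.6, -161. ]), 33.0)
dish [0.57245008 0.26369497 0.01736646]
dish [0.57321943 0.26293735 0.01732784]
fan [0.41592385 0.34896334 0.10114499]
fan [0.41596754 0.349083   0.10111339]
```

View pics/end.png

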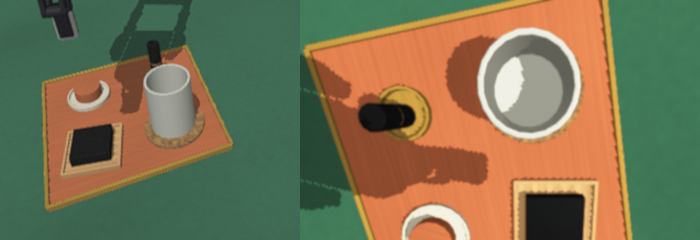

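All four items stand in their places: compact (88,92), palette (92,145), lipstick (155,55), and cup centred on the coaster (172,110). The dish and the fan have not moved, so I'm handing in.

```bash
python3 -c "
from rig import *
print(hand_in())"
```

```text
the job is handed in; nothing more can be done
None
```

The job is handed in: compact, palette, lipstick and cup were placed in that order, all let go and at rest in their places after about 36 s, and the dish and fan were left where they stood.

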